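Sort the bayonet caps and hold one half-way to its lock

ROBOT

A 6-joint arm with a two-finger parallel gripper is mounted at the origin on the work surface. World frame = base frame: x ahead of the robot, y to its left, z up, the work surface at z = 0. Lengths are in m, angles in rad, forces in N, time in s.
With the tool pointing down it reaches from about 0.4 to 0.925 m from the base axis. Payload 3.4 kg.
Tool frame: the origin (TCP) lies at the centre of the arm's flange, where the gripper is bolted on; the fingertips stand 173 mm ahead of it and the grasp point (between the pads) lies 155 mm ahead of it; z points along the fingers, y is the direction in which the jaws open and shut (so a half turn about z gives the same grasp; the last joint's range is limited). The gripper opens to 85 mm and grips with 20 to 120 N. Pads are 22 mm wide; open, the fingers measure 114 mm over their backs; the gripper's body (76 mm by 85 mm) begins 54 mm behind the grasp point. The pads swing forward as they close: fully open they stand 13 mm farther back than shut.
Start: joints at [1.2, 0.307, 1.506, -0, 1.328, -0.073], TCP at [0.168, 0.55, 0.405] pointing down, gripper open.
Joint ranges: [-3.12, 3.12], [-1.05, 2.28], [0.14, 2.33], [-1.42, 4.57], [0.1, 2.73], [-2.68, 2.68]. Speed limits (rad/s): [2.57, 2.57, 3.14, 3.14, 3.14, 3.14].

INTERFACE

Orientations are given as a unit quaternion [w, x, y, z].
In Python, from workcell import robot gives the robot as it stands.
- The arm moves only by the tool play_rows, never from a script. Its argument "rows" is a list that holds one entry, the list of rows, each a list of 6 numbers: the shift along the world's x, y, z in cm, then the turn, a rotation vector about the world's x, y, z in rad. A call has 1 to 5 rows; each row is the pose to reach, as a shift and turn from the pose commanded when the call began; what a row does not reach only later rows make up. A row lasts 1/10 s, in which the tool goes at most 50 mm and 8.59 degrees, less where a joint would pass 70% of its speed; a pose out of reach is approached as far as the arm can. A call with a gripper value outside its range is refused whole. "fingers" is the opening, from 0 (shut) to 1 (fully open), set as the call begins (left out, the last holds). The fingers move at their own pace and stop on an object; "force" is the grip in N (left out, the last holds). Time passes only in rows, so rows that repeat a pose let the fingers close. It gives the time, the measured TCP pose, the force and the opening at its end, in the units of the state.
- robot.observe(): the state, without advancing time (a new reading comes with each control period).
- robot.get_image(name): name is "scene" or "top"; returns (picture, depth): 400x640x3 uint8, blue, green, red; 400x640 float32, m along the optical axis (not along the pixel's ray), 0 where there is no reading.
- robot.calibration(name): a dict with "fx", "fy", "cx", "cy" (pixels), "R" (3x3) and "t" (3): a world point X has camera coordinates R X + t. Camera axes: x right, y down, z forward; pixel columns grow to the right and rows downward; lengths in m; the calibration is good to about 2 mm. A picture is of the moment at which its call begins. calibration takes no time and is no camera call.
- robot.close_job(): hands the job in, once; it reports no verdict.
The state is a dict: "time": time; "joints": joint angles; "dq": joint speeds; "joint_torque": joint torques, N m; "eef_pos": TCP position; "eef_rot": TCP orientation; "wrist_force": force on the tool from outside, world axes, zero at the start; "moment": the same for the moment, N m; "grip_width": opening from 0.0 (shut) to 1.0 (fully open).
Only numpy, scipy, OpenCV 4.12 (cv2) and the standard library are available. Lean on these libraries where they do the work, as an engineer would, in place of code of your own. Each camera call takes 0.05 s, during which the arm holds its last target.

TASK

First put the smaller of the two loose grey caps away in the drawer, standing upright in the empty place of the row of small caps. Then fit the larger one to the upturned lens: lower it through the two slots, press it fully home against the sprung plunger, and twist it clockwise half of its quarter turn (an eighth of a turn, 45 degrees), so that the lock catch does not click. Finish while still gripping the cap, pressed home at that half-way angle, so that I can look at the catch; leave the coaster, the orange cap and the filter case alone.

Things in the scene. Friction and masses are not known exactly. Their poses are not given: they have to be found in the camera images.
- cap_large: Grey bayonet cap, 60 mm across, 38 mm tall, standing on its plug. Origin: centre of the plug's underside, z up, x along the finger bar (same after half a turn). Plug 32 mm dia, 13 mm tall; at its foot two lugs 4 mm tall, 8 mm wide reach 23 mm from the axis along +x and -x, under the bar's ends; disc 60 mm dia, z 13 to 18 mm; bar 46 mm long, 12 mm wide, z 18 to 38 mm. About 60 g. Fits the lens.
- bar_end (a point): One end of the large cap's finger bar: middle of the top edge at its +x end, 23 mm from the axis, 38 mm above the cap's origin.
- cap_small: Grey bayonet cap, 48 mm across, 38 mm tall, standing on its plug. Origin: centre of the plug's underside, z up, x along the finger bar (same after half a turn). Plug 26 mm dia, 13 mm tall; at its foot two lugs 4 mm tall, 8 mm wide reach 18 mm from the axis along +x and -x, under the bar's ends; disc 48 mm dia, z 13 to 18 mm; bar 36 mm long, 12 mm wide, z 18 to 38 mm. About 45 g. For the drawer.
- lens: Black lens, 76 mm dia (64 mm near the mount), standing front down, firmly fixed in a steel spring clip holder with a 100 x 100 mm base; 90 mm from the shelf board to the mount on top. Origin: centre of the holder's underside, z up; x as for lens_mount. The large cap turns in it clockwise only (seen from above); the end and lock click come 90 degrees from the slots.
- lens_mount (a point): Centre of the top face of the lens's aluminium mount, z up: a flange 5 mm thick with a 39 mm round hole and two slots 14 mm wide that reach 27 mm from the axis along +x and -x; hollow below. The large cap enters with its bar along x, either way round, with 3 mm and 7 degrees of play. Fully home its disc rests on the flange, its origin 13 mm below this point.
- plunger (a joint): Sprung disc (28 mm dia) in the lens mount, 8 mm below the mount's top face at rest. Value: how far it is pressed down (m), 0 at rest, 0.005 with the cap fully home. It pushes the cap up with 2 N at first touch to 4 N when home, so a turned cap that is let go before it locks rises 4 mm, until its lugs meet the flange from below.
- catch (a joint): Sprung steel lock catch, a small tab on the lens's side just below the mount, 76 degrees clockwise (from above) of the lens_mount frame's +x. Value: how far it is pushed outwards (m), 0 at rest, at most 0.004. A lug begins to push it when the cap is turned about 60 degrees from the slots, and it clicks in behind the lug near 90 degrees.
- organizer: White plastic organizer, fixed, 200 (x) x 160 x 60 mm, origin under its centre, x pointing away from its open front. Its drawer (front 22 mm high, outer walls 22 mm, divider 14 mm) stands 110 to 135 mm out of the front, towards -x, and slides stiffly (4 N).
- row_small (a point): Middle of the empty place in the drawer's left (+y) row, the row of small caps, on the drawer floor, 8 mm above the shelf board. z up, x along the row into the organizer. The row is 58 mm wide (29 mm either side); free from 39 mm in front of this point (drawer front) to 45 mm behind it (a stored small cap). The housing begins at least 65 mm behind.
- row_large (a point): Drawer floor below the rear one of two large caps already stored in the right-hand row, the row of large caps, 74 mm wide and full. The stored caps are fixed.
- coaster: Bystander: glass coaster, 90 mm diameter, 7 mm thick, origin at the centre of its underside.
- orange_cap: Bystander: orange silicone body cap, 60 mm diameter, 14 mm tall, origin at the centre of its underside.
- filter_case: Bystander: black round filter case, 72 mm diameter, 14 mm tall, origin at the centre of its underside.
Things that resemble listed ones, but are neither listed nor needed, are in the scene too. Leave any yellow look-alike of the cap_large alone.

How it is judged:
By the outcome, as a careful person would: the job done as asked, in the order asked, and still so for the second after the job is handed in, while the arm keeps its last pose, push and grip.
It also fails if it takes over 61 s, if anything falls off the work surface, if the arm or the gripper's body presses on something with over 40 N, if the wrist force passes 120 N, or if a joint passes its speed limit or range.

## Working session

There is one attempt and no reset: what is moved stays moved. The work goes in short steps, Python scripts to look and compute and a tool call to move; the robot and the scene stay as the last step left them, time stands still between calls to the robot, and variables do not carry over. Pictures are saved under pics/ and viewed, and the job is handed in when it is done.

Besides the shell and the picture viewer there is one more tool, called after "Request:" by a JSON object that holds its "name" and its "arguments", one argument or row to a line. play_rows: Moves the arm, as the interface text tells. Its arguments: {"type":"object","properties":{"rows":{"type":"array"},"fingers":{"type":"number"},"force":{"type":"number"}},"required":["rows"]}

```bash
mkdir -p pics; ls; cat > h.py <<'E'
import numpy as np, cv2
from workcell import robot
def grab(tag):
    for n in ("scene","top"):
        im,d=robot.get_image(n); cv2.imwrite(f"pics/{n}_{tag}.png",im); np.save(f"{n}_{tag}.npy",d)
def cloud(n,tag):
    d=np.load(f"{n}_{tag}.npy"); c=robot.calibration(n); R=np.array(c["R"]);t=np.array(c["t"])
    v,u=np.mgrid[:d.shape[0],:d.shape[1]]
    P=np.stack([(u-c["cx"])/c["fx"]*d,(v-c["cy"])/c["fy"]*d,d],-1)
    return (P-t)@R, d
def proj(n,X):
    c=robot.calibration(n); p=np.array(c["R"])@np.array(X)+np.array(c["t"]); return c["fx"]*p[0]/p[2]+c["cx"],c["fy"]*p[1]/p[2]+c["cy"]
E
python3 - <<'E'
from h import *
grab("0")
print({k:np.round(v,3).tolist() for k,v in robot.observe().items()})
for n in("scene","top"): print(n,robot.calibration(n))
E
```

```text
pics
{'time': 0.1, 'joints': [1.201, 0.308, 1.508, 0.0, 1.328, -0.073], 'dq': [-0.002, 0.0, -0.002, -0.002, 0.002, -0.001], 'joint_torque': [0.001, -45.852, -25.261, 0.0, 0.006, 0.0], 'eef_pos': [0.168, 0.55, 0.404], 'eef_rot': [-0.0, 0.148, 0.989, -0.001], 'wrist_force': [-1.027, -0.681, -0.229], 'moment': [0.014, -0.032, -0.045], 'grip_width': 0.996}
scene {'fx': 520.65344160687, 'fy': 520.65344160687, 'cx': 315.44914837709683, 'cy': 206.34202266821788, 'R': array([[-0.8793013 ,  0.47580741,  0.02089348],
       [ 0.30431946,  0.59505162, -0.74384356],
       [-0.36635897, -0.64770432, -0.66802711]]), 't': array([ 0.53995176, -0.09669999,  1.41969924])}
top {'fx': 486.2707603819911, 'fy': 486.2707603819911, 'cx': 324.0780746028623, 'cy': 193.86516348433224, 'R': array([[ 0.00983587, -0.99995095, -0.00116456],
       [-0.99747671, -0.00972964, -0.07032452],
       [ 0.07030974,  0.00185333, -0.99752349]]), 't': array([-0.05411277,  0.56713607,  1.12191315])}
```

View pics/scene_0.png

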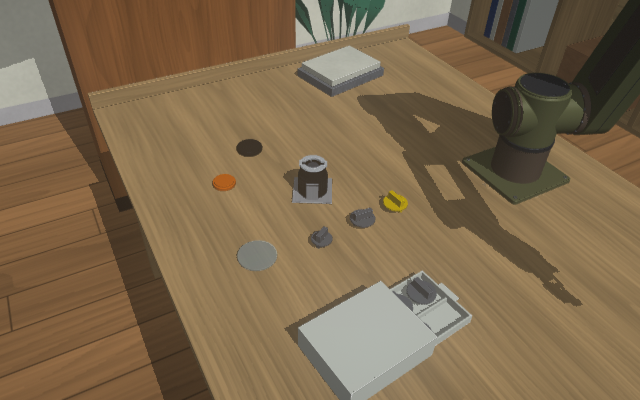

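View pics/top_0.png

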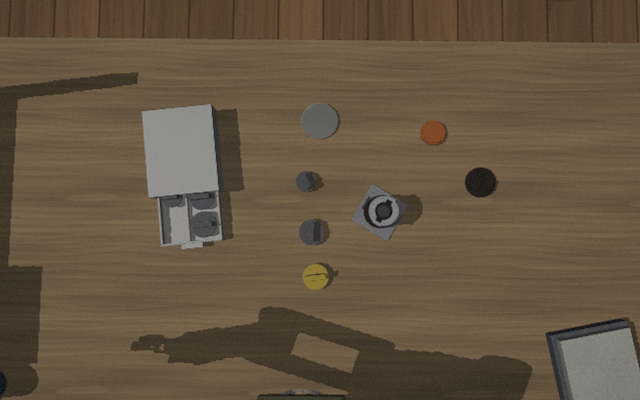

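The scene view shows the caps between the lens and the organizer. In the top view, the small cap is at (306,181), the large one at (313,232), the yellow look-alike at (316,277), the lens at (383,211) and the drawer at (190,220). I'll zoom in on these.

```bash
python3 - <<'E'
from h import *
im=cv2.imread("pics/top_0.png")
a=cv2.resize(im[160:260,280:420],None,fx=5.5,fy=5.5,interpolation=cv2.INTER_CUBIC); a=cv2.convertScaleAbs(a,alpha=1.8); cv2.imwrite("pics/c1.png",a)
a=cv2.resize(im[90:260,130:250],None,fx=3.5,fy=3.5,interpolation=cv2.INTER_CUBIC); a=cv2.convertScaleAbs(a,alpha=1.4);cv2.imwrite("pics/c2.png",a)
P,d=cloud("top","0")
def box(x0,x1,y0,y1,zlo,zhi):
    Q=P[y0:y1,x0:x1].reshape(-1,3); return Q[(Q[:,2]>zlo)&(Q[:,2]<zhi)]
def fit(nm,b,zlo,zhi):
    Q=box(*b,zlo,zhi); r=cv2.minAreaRect((Q[:,:2]*1000).astype(np.float32)); pts=cv2.boxPoints(r)
    print(nm,len(Q),"mean",Q.mean(0).round(4),"z",np.percentile(Q[:,2],[5,50,95]).round(4),"rect",np.round(r[0],1),np.round(r[1],1),round(r[2],1))
    C=np.cov((Q[:,:2]-Q[:,:2].mean(0)).T); w,v=np.linalg.eigh(C); print("   axis",np.degrees(np.arctan2(v[1,1],v[0,1])).round(1))
    c,rad=cv2.minEnclosingCircle((Q[:,:2]*1000).astype(np.float32)); print("   circ",np.round(c,1),round(rad,1))
fit("small all",(290,325,165,200),.008,.06); fit("small bar",(290,325,165,200),.028,.06)
fit("large all",(295,332,215,252),.008,.06); fit("large bar",(295,332,215,252),.028,.06)
fit("lens top",(345,415,180,245),.075,.12)
fit("org top",(135,225,95,205),.05,.08)
fit("drawer",(150,230,190,252),.012,.028)
fit("floor left",(164,186,205,240),-.01,.014)
print(P[200,250],P[250,250],P[150,270])
E
```

```text
small all 333 mean [ 0.5982 -0.0054  0.0222] z [0.0134 0.018  0.039 ] rect [598.1  -5.5] [47.7 47.4] 0.6
   axis 130.0
   circ [598.8  -5.3] 24.7
small bar 81 mean [ 0.5984 -0.0054  0.0373] z [0.0346 0.0375 0.0406] rect [598.4  -5.4] [35.9 11.8] 30.3
   axis -149.6
   circ [598.3  -5.2] 18.0
large all 529 mean [ 0.479  -0.0201  0.0216] z [0.0145 0.0183 0.039 ] rect [479.3 -20. ] [58.4 58.5] 0.5
   axis 54.0
   circ [479.3 -20. ] 30.4
large bar 106 mean [ 0.4792 -0.0202  0.0376] z [0.0345 0.037  0.0421] rect [479.4 -20. ] [12.  44.4] 86.1
   axis 175.6
   circ [479.4 -19.4] 22.8
lens top 595 mean [ 0.5281 -0.1807  0.0873] z [0.0794 0.0883 0.0924] rect [ 528.3 -180.5] [64.9 66.4] 27.0
   axis 73.6
   circ [ 527.8 -182.6] 35.4
org top 6138 mean [0.6617 0.2801 0.0596] z [0.0562 0.0596 0.063 ] rect [656.3 280.7] [214.1 162. ] 6.5
   axis -173.2
   circ [662.1 281.1] 127.1
drawer 1329 mean [0.5077 0.254  0.0236] z [0.0145 0.0249 0.0276] rect [503.7 262.3] [128.4 158.6] 6.3
   axis 87.6
   circ [514.  262.9] 93.9
floor left 745 mean [0.4976 0.3041 0.0077] z [0.004  0.0076 0.0112] rect [498.5 304.4] [81.4 52.5] 1.8
   axis -177.7
   circ [498.5 304.8] 47.8
[0.55248675 0.12778733 0.00264734] [4.33956301e-01 1.25720337e-01 2.36858679e-04] [0.67316536 0.08231146 0.00222349]
```

View pics/c1.png

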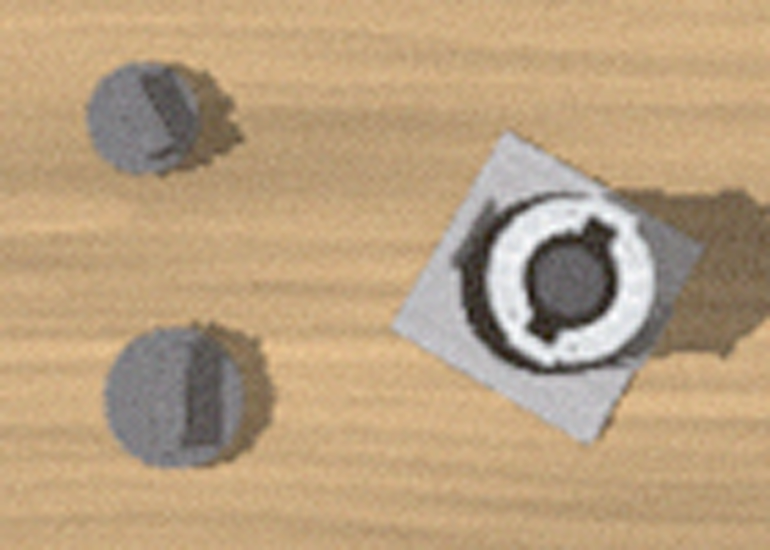

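View pics/c2.png

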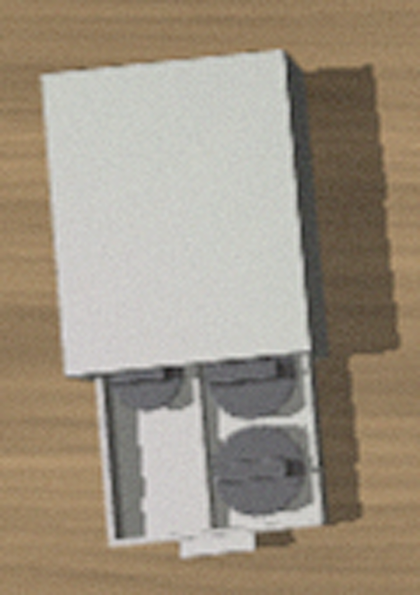

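Crop 1 shows the lens slots running from about (600,230) to (540,325), tilted right of world +x. Crop 2 shows the left row empty at the front, with a stored cap at its rear. Next I'll measure the lens circle, the slot direction and the drawer row.

```bash
python3 - <<'E'
from h import *
from scipy.optimize import least_squares
P,d=cloud("top","0"); im=cv2.imread("pics/top_0.png"); c=robot.calibration("top")
R=np.array(c["R"]);t=np.array(c["t"])
# rectified image at plane z=0.09 around lens, 0.25mm/px
def rect(z,x0,y0,w,res,n="top"):
    N=int(w/res); r,q=np.mgrid[:N,:N]
    X=np.stack([x0+w/2-r*res,y0+w/2-q*res,np.full(r.shape,z)],-1)@R.T+t
    return cv2.remap(im,(c["fx"]*X[...,0]/X[...,2]+c["cx"]).astype(np.float32),(c["fy"]*X[...,1]/X[...,2]+c["cy"]).astype(np.float32),cv2.INTER_CUBIC)
a=rect(.09,.528,-.1805,.09,.00025); cv2.imwrite("pics/lensrect.png",cv2.resize(a,(540,540)))
g=cv2.cvtColor(a,cv2.COLOR_BGR2GRAY); m=(g>115).astype(np.uint8)
n,l,s,ce=cv2.connectedComponentsWithStats(m); 
k=l[180-int(.025/.00025):,:]; 
# ring comp: at radius 24mm
best=max(range(1,n),key=lambda i:s[i,4]); 
for i in np.argsort(-s[1:,4])[:3]+1: print(s[i])
dark=(g<100).astype(np.uint8)
n,l,s,ce=cv2.connectedComponentsWithStats(dark)
i=l[180,180]; print("hole comp",i,s[i],ce[i], "world",.528+.045-ce[i][1]*.00025,-.1805+.045-ce[i][0]*.00025)
ys,xs=np.nonzero(l==i); X=.528+.045-ys*.00025;Y=-.1805+.045-xs*.00025
C=np.cov(np.stack([X,Y]));w,v=np.linalg.eigh(C);print("axis",np.degrees(np.arctan2(v[1,1],v[0,1])),np.sqrt(w)*1000, "expect max 27")
cc=np.array([X.mean(),Y.mean()]);rr=np.hypot(X-cc[0],Y-cc[1]);far=rr>.0215; th=np.arctan2(Y-cc[1],X-cc[0])[far]; print("slot ang",np.degrees(np.angle(np.exp(2j*th).mean())/2),rr.max())
# z points near top
Q=P[180:245,345:415].reshape(-1,3);Q=Q[(Q[:,2]>.084)&(Q[:,2]<.098)]
print("ring z",np.median(Q[:,2])); cr=cv2.minEnclosingCircle((Q[:,:2]*1000).astype(np.float32));print(cr, Q.mean(0))
# drawer
Q=P[90:260,130:250].reshape(-1,3)
top=Q[(Q[:,2]>.05)&(Q[:,2]<.07)]
def hist(f):pass
yaw=np.radians(6.5)
for yawd in (5.5,6,6.5,7):
    y=np.radians(yawd); u=np.array([np.cos(y),np.sin(y)]);vv=np.array([-u[1],u[0]])
    print(yawd,"org extents",np.percentile(top[:,:2]@u,[.3,99.7]).round(4),np.percentile(top[:,:2]@vv,[.3,99.7]).round(4))
E
```

```text
[   48    49   256   265 25454]
[211  38   3   3   7]
hole comp 3 [   95    77   159   214 23807] [175.24631411 182.49157811] world 0.5273771054731802 -0.1793115785273239
axis 150.77936445570845 [ 9.24433369 13.15835695] expect max 27
slot ang -29.582125849290676 0.028527225286568557
ring z 0.08933634121669456
((528.2830810546875, -181.06529235839844), 34.84136199951172) [ 0.5280924  -0.18035496  0.08923997]
5.5 org extents [0.5862 0.786 ] [0.1355 0.2961]
6 org extents [0.5884 0.7877] [0.13   0.2899]
6.5 org extents [0.5904 0.7894] [0.1241 0.2837]
7 org extents [0.592  0.7912] [0.1179 0.2778]
```

View pics/lensrect.png

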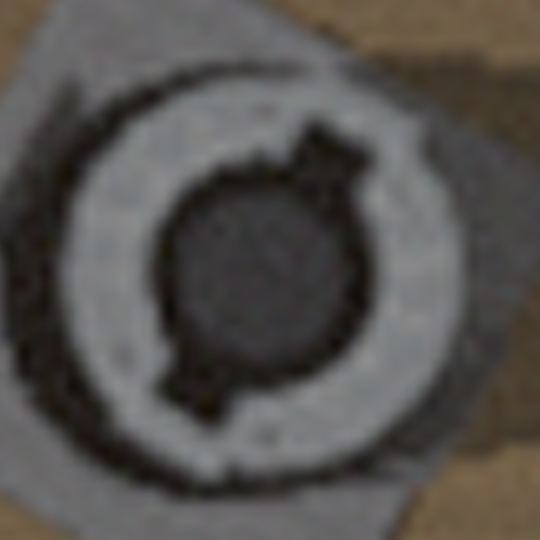

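```bash
python3 - <<'E'
from h import *
P,d=cloud("top","0"); im=cv2.imread("pics/top_0.png")
Q=P[90:260,130:250].reshape(-1,3); top=Q[(Q[:,2]>.052)&(Q[:,2]<.068)]
H=cv2.convexHull((top[:,:2]*1000).astype(np.float32)); 
best=[]
for yd in np.arange(4,9,.1):
    y=np.radians(yd);u=np.array([np.cos(y),np.sin(y)]);v=np.array([-u[1],u[0]])
    e=np.percentile(top[:,:2]@u,[1,99]),np.percentile(top[:,:2]@v,[1,99]); best.append((np.ptp(e[0])*np.ptp(e[1]),yd))
print(min(best))
yd=min(best)[1]; y=np.radians(yd);u=np.array([np.cos(y),np.sin(y)]);v=np.array([-u[1],u[0]])
a=Q[:,:2]@u;b=Q[:,:2]@v
a0,a1=np.percentile(top[:,:2]@u,[.5,99.5]);b0,b1=np.percentile(top[:,:2]@v,[.5,99.5]); print("org",a0,a1,b0,b1,"ctr b",(b0+b1)/2)
bc=(b0+b1)/2; 
# map: rel front face a0, bc
A=a-a0;B=b-bc
print("profile across row (a -80..-30): B: z median")
for bb in np.arange(-.08,.082,.004):
    m=(A>-.085)&(A<-.045)&(abs(B-bb)<.002)
    m2=(abs(A+.02)<.02)&(abs(B-bb)<.002)
    print(round(bb,3),m.sum(),np.percentile(Q[m,2],[10,50,90]).round(3) if m.sum() else "", end=" | ")
print("\nprofile along, B in .02...05")
for aa in np.arange(-.145,.004,.004):
    m=(B>.02)&(B<.045)&(abs(A-aa)<.002)
    print(round(aa,3),m.sum(),np.percentile(Q[m,2],[10,50,90]).round(3) if m.sum() else "",end=" | ")
E
```

```text
(np.float64(0.030865527951648986), np.float64(7.599999999999987))
org 0.5947238667644863 0.7928745217166581 0.1106277271515703 0.27034428899761515 ctr b 0.1904860080745927
profile across row (a -80..-30): B: z median
-0.08 27 [-0.002 -0.     0.003] | -0.076 26 [-0.003  0.001  0.003] | -0.072 30 [-0.003 -0.     0.003] | -0.068 67 [-0.002  0.011  0.026] | -0.064 24 [0.022 0.026 0.03 ] | -0.06 7 [0.005 0.008 0.009] | -0.056 44 [0.006 0.01  0.026] | -0.052 41 [0.006 0.024 0.031] | -0.048 35 [0.01  0.028 0.046] | -0.044 32 [0.008 0.027 0.047] | -0.04 26 [0.022 0.027 0.047] | -0.036 34 [0.025 0.027 0.045] | -0.032 29 [0.024 0.027 0.047] | -0.028 32 [0.023 0.027 0.048] | -0.024 26 [0.024 0.027 0.047] | -0.02 31 [0.024 0.028 0.046] | -0.016 29 [0.023 0.026 0.048] | -0.012 29 [0.023 0.028 0.048] | -0.008 26 [0.023 0.028 0.046] | -0.004 20 [0.011 0.025 0.045] | 0.0 12 [0.007 0.025 0.027] | 0.004 12 [0.007 0.009 0.025] | 0.008 46 [0.005 0.012 0.02 ] | 0.012 23 [0.015 0.019 0.021] | 0.016 15 [0.005 0.008 0.01 ] | 0.02 27 [0.006 0.008 0.011] | 0.024 27 [0.005 0.007 0.009] | 0.028 32 [0.005 0.008 
[... 956 characters left out ...]
.081 17 [0.004 0.007 0.011] | -0.077 18 [0.006 0.007 0.01 ] | -0.073 18 [0.005 0.007 0.011] | -0.069 18 [0.006 0.007 0.01 ] | -0.065 20 [0.006 0.009 0.01 ] | -0.061 16 [0.007 0.009 0.01 ] | -0.057 19 [0.006 0.008 0.01 ] | -0.053 19 [0.004 0.007 0.011] | -0.049 17 [0.004 0.008 0.009] | -0.045 19 [0.006 0.008 0.01 ] | -0.041 19 [0.005 0.008 0.01 ] | -0.037 16 [0.005 0.008 0.011] | -0.033 19 [0.006 0.008 0.01 ] | -0.029 20 [0.004 0.008 0.01 ] | -0.025 20 [0.004 0.006 0.024] | -0.021 23 [0.007 0.011 0.028] | -0.017 24 [0.008 0.025 0.028] | -0.013 22 [0.01  0.025 0.028] | -0.009 20 [0.019 0.027 0.028] | -0.005 33 [0.025 0.044 0.048] | -0.001 28 [0.027 0.047 0.06 ] | 0.003 27 [0.029 0.059 0.062] |
```

Measured so far:

| Item | Position (x, y) | Angle |
|---|---|---|
| Small cap | (0.598, -0.005) | bar 30.4° |
| Large cap | (0.479, -0.020) | bar -4.4° |
| Mount | (0.528, -0.180) at z 0.09 | slots about -29.5° |
| Row place | about (0.491, 0.301) | row yaw about 7° |

Heights and sizes match what was given. I'll move to above the small cap.

Request:
{"name": "play_rows", "arguments": {
  "rows": [
    [[3.5, -3.4, 0, 0, 0, 0.14], [7, -6.8, 0, 0, 0, 0.28], [10.5, -10.2, 0, 0, 0, 0.42], [14, -13.6, 0, 0, 0, 0.56], [17.5, -17, 0, 0, 0, 0.7]]
  ],
  "fingers": 0.6,
  "force": 50
}}

```text
time: 0.6
eef_pos: [0.3353, 0.3872, 0.4044]
eef_rot: [-0.0, -0.192, 0.981, -0.0]
wrist_force: [-0.1, 0.8, -0.3]
grip_width: 0.599
```

Request:
{"name": "play_rows", "arguments": {
  "rows": [
    [[3.2, -3.7, -1, 0, 0, 0.127], [6.5, -7.4, -2, 0, 0, 0.127], [9.7, -11, -3, 0, 0, 0.127], [13, -14.7, -4, 0, 0, 0.127], [16.2, -18, -5, 0, 0, 0.127]]
  ]
}}

```text
time: 1.1
eef_pos: [0.4973, 0.2067, 0.3541]
eef_rot: [-0.0, -0.251, 0.968, -0.0]
wrist_force: [0.1, -0.1, 0.4]
grip_width: 0.593
```

Request:
{"name": "play_rows", "arguments": {
  "rows": [
    [[1.9, -4.1, -1, 0, 0, 0], [3.7, -8.2, -2, 0, 0, 0], [5.6, -12.3, -3, 0, 0, 0], [7.4, -16.4, -5, 0, 0, 0], [9.3, -20.5, -7, 0, 0, 0]]
  ]
}}

```text
time: 1.6
eef_pos: [0.59, 0.0019, 0.284]
eef_rot: [0.0, -0.251, 0.968, 0.0]
wrist_force: [1.2, 0.7, -0.6]
grip_width: 0.598
```

Request:
{"name": "play_rows", "arguments": {
  "rows": [
    [[0, 0, 0, 0, 0, 0]]
  ]
}}

```text
time: 1.7
eef_pos: [0.5908, -0.0011, 0.2816]
eef_rot: [-0.002, -0.248, 0.969, -0.001]
wrist_force: [-0.1, 0.7, 0.0]
grip_width: 0.6
```

```bash
python3 - <<'E'
from h import *
grab("1")
s=robot.observe(); q=s["eef_rot"]; print(s["eef_pos"],q,s["wrist_force"],s["joints"])
print("phi",2*np.degrees(np.arctan2(q[2],q[1]))-90)
a=cv2.imread("pics/top_1.png")[150:250,250:370]; b=cv2.imread("pics/scene_1.png")[150:280,260:420]
cv2.imwrite("pics/v1.png",np.hstack([cv2.resize(a,(390,390)),cv2.resize(b,(400,390))]))
E
```

```text
[0.58940052 0.00259267 0.2834713 ] [-1.27417931e-03 -2.49462719e-01  9.68383351e-01  6.43643033e-04] [ 0.53136037  0.78113785 -0.82989184] [-6.74018640e-02  4.40122129e-01  1.63149536e+00  4.79935435e-04
  1.07279894e+00 -2.14267935e+00]
phi 118.89147197441065
```

View pics/v1.png

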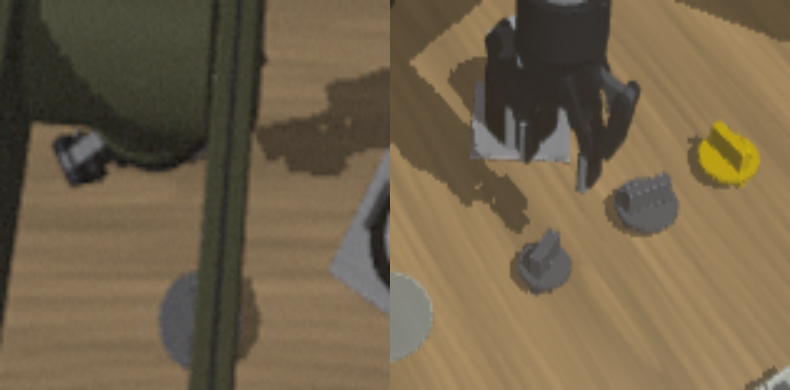

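```bash
python3 - <<'E'
from h import *
for z in(.113,.125):
  print(proj("scene",[.590,.001,z]),proj("top",[.590,.001,z]))
print(proj("scene",[.598,-.005,.038]),proj("top",[.598,-.005,.038]))
s=robot.observe();print(s["eef_pos"])
P,d=cloud("scene","0")
Q=P[215:260,300:345].reshape(-1,3);Q=Q[Q[:,2]>.03];print("small bar scene",Q.mean(0),cv2.minAreaRect((Q[:,:2]*1000).astype(np.float32)))
Q=P[200:240,340:382].reshape(-1,3);Q=Q[Q[:,2]>.03];print("large bar scene",Q.mean(0),cv2.minAreaRect((Q[:,:2]*1000).astype(np.float32)))
Q=P[150:180,290:340].reshape(-1,3);Q=Q[(Q[:,2]>.086)&(Q[:,2]<.096)];print("ring scene",Q.mean(0),cv2.minEnclosingCircle((Q[:,:2]*1000).astype(np.float32)))
E
```

```text
(np.float64(326.5330045706573), np.float64(206.05995422858828)) (np.float64(301.19590393431616), np.float64(180.29002211673478))
(np.float64(326.72899494986865), np.float64(201.90621757369462)) (np.float64(300.92566269884406), np.float64(179.73851030405459))
(np.float64(320.99136462530595), np.float64(230.2179039617534)) (np.float64(305.3900107907456), np.float64(180.05547789599586))
[0.58940052 0.00259267 0.2834713 ]
small bar scene [0.62434656 0.04179156 0.08362297] ((812.364990234375, 349.49261474609375), (853.6671142578125, 24.148765563964844), 58.617889404296875)
large bar scene [0.50032068 0.01270221 0.0668987 ] ((754.2628173828125, 338.91278076171875), (933.5050048828125, 41.803016662597656), 52.12427520751953)
ring scene [ 0.52830922 -0.17621562  0.08855283] ((528.9667358398438, -177.50851440429688), 35.16111373901367)
```

```bash
python3 - <<'E'
from h import *
P,d=cloud("scene","0")
def f(n,r,zl,zh):
  Q=P[r[0]:r[1],r[2]:r[3]].reshape(-1,3);Q=Q[(Q[:,2]>zl)&(Q[:,2]<zh)];print(n,len(Q),Q.mean(0).round(4),cv2.minAreaRect((Q[:,:2]*1000).astype(np.float32)),cv2.minEnclosingCircle((Q[:,:2]*1000).astype(np.float32)))
f("s",(215,260,300,345),.034,.045)
f("s disc",(215,260,300,345),.012,.022)
f("l",(200,240,340,382),.034,.045)
f("l disc",(200,240,340,382),.012,.022)
E
```

```text
s 67 [ 5.995e-01 -5.000e-04  3.690e-02] ((599.1212158203125, -1.2338800430297852), (37.04338455200195, 13.638435363769531), 30.140729904174805) ((597.542724609375, 1.484611988067627), 18.618366241455078)
s disc 198 [0.6007 0.0034 0.0168] ((599.8502197265625, -0.16027450561523438), (47.028255462646484, 48.38737487792969), 49.05127716064453) ((598.7269897460938, -2.151190757751465), 26.30939292907715)
l 78 [ 0.4794 -0.0157  0.0372] ((479.14898681640625, -17.050098419189453), (14.95866870880127, 46.020179748535156), 86.05311584472656) ((478.97442626953125, -17.05656623840332), 23.34238624572754)
l disc 231 [ 0.4826 -0.0089  0.0171] ((479.9958190917969, -15.379634857177734), (56.605712890625, 61.209190368652344), 14.789929389953613) ((476.09259033203125, -16.486011505126953), 32.97611999511719)
```

Request:
{"name": "play_rows", "arguments": {
  "rows": [
    [[0.8, -0.7, 0, 0, 0, 0.02], [0.8, -0.7, -1, 0, 0, 0.02], [0.8, -0.7, -2, 0, 0, 0.02], [0.8, -0.7, -2, 0, 0, 0.02]]
  ],
  "fingers": 0.45
}}

```text
time: 2.2
eef_pos: [0.5959, -0.002, 0.2629]
eef_rot: [-0.002, -0.261, 0.965, 0.001]
wrist_force: [-0.2, 0.5, -0.4]
grip_width: 0.452
```

```bash
python3 - <<'E'
from h import *
grab("2")
s=robot.observe(); q=s["eef_rot"]; print(s["eef_pos"],q,s["wrist_force"])
print("phi",2*np.degrees(np.arctan2(q[2],q[1]))-90)
b=cv2.imread("pics/scene_2.png")[150:280,260:420]
cv2.imwrite("pics/v2.png",cv2.resize(b,None,fx=4.5,fy=4.5,interpolation=cv2.INTER_CUBIC))
E
```

```text
[ 0.5967391  -0.00239087  0.26410058] [-8.52999060e-04 -2.60917781e-01  9.65360571e-01  3.90881146e-04] [ 0.40921339 -0.29579983  0.0854027 ]
phi 120.24906756401754
```

View pics/v2.png

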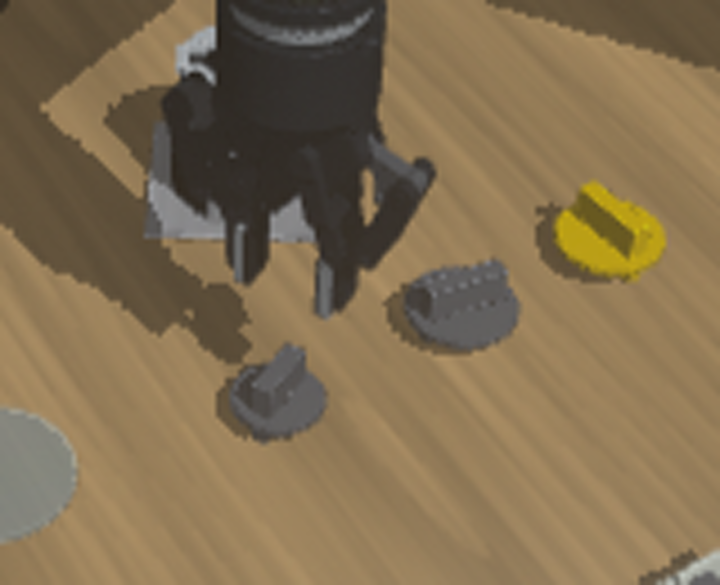

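The fingers are above the small cap, which sits at (278,392) in this crop, and are aligned with its bar. The two cameras differ by about 3.5 mm in y, so I'll use the mean. Now I'll descend, grip and lift.

Request:
{"name": "play_rows", "arguments": {
  "rows": [
    [[0.2, -0.1, -2, 0, 0, 0], [0.2, -0.1, -4, 0, 0, 0], [0.2, -0.1, -6, 0, 0, 0], [0.2, -0.1, -6.9, 0, 0, 0], [0.2, -0.1, -6.9, 0, 0, 0]]
  ]
}}

```text
time: 2.8
eef_pos: [0.5988, -0.004, 0.1946]
eef_rot: [-0.001, -0.261, 0.965, 0.0]
wrist_force: [0.9, 0.3, 0.7]
grip_width: 0.447
```

Request:
{"name": "play_rows", "arguments": {
  "rows": [
    [[0, 0, 0, 0, 0, 0], [0, 0, 0, 0, 0, 0], [0, 0, 0, 0, 0, 0], [0, 0, 0, 0, 0, 0], [0, 0, 0, 0, 0, 0]]
  ],
  "fingers": 0,
  "force": 40
}}

```text
time: 3.3
eef_pos: [0.6001, -0.0043, 0.1968]
eef_rot: [0.001, -0.26, 0.965, -0.0]
wrist_force: [-0.1, 1.3, 6.0]
grip_width: 0.132
```

Request:
{"name": "play_rows", "arguments": {
  "rows": [
    [[0, 0, 1, 0, 0, 0], [0, 0, 3, 0, 0, 0], [0, 0, 5, 0, 0, 0], [0, 0, 7, 0, 0, 0], [0, 0, 7, 0, 0, 0]]
  ]
}}

```text
time: 3.8
eef_pos: [0.6005, -0.0044, 0.2688]
eef_rot: [0.003, -0.26, 0.965, -0.001]
wrist_force: [0.6, -0.1, -0.6]
grip_width: 0.128
```

```bash
python3 - <<'E'
from h import *
grab("3")
s=robot.observe(); q=s["eef_rot"]; print(s["eef_pos"],q,s["wrist_force"],s["grip_width"])
print("phi",2*np.degrees(np.arctan2(q[2],q[1]))-90)
b=cv2.imread("pics/scene_3.png")[130:260,260:420]
cv2.imwrite("pics/v3.png",cv2.resize(b,None,fx=4.5,fy=4.5,interpolation=cv2.INTER_CUBIC))
E
```

```text
[ 0.59935563 -0.00433051  0.26606745] [ 3.28162288e-04 -2.60489902e-01  9.65476502e-01 -1.63835753e-04] [-0.3503524   0.70394239 -0.18276872] 0.12454963347173818
phi 120.19826847602073
```

View pics/v3.png

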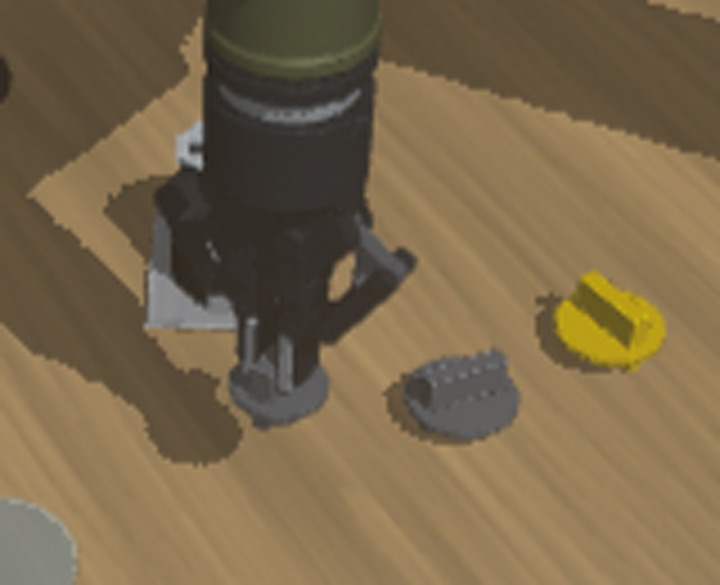

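The small cap is gripped and lifted. The fingertips touched the disc on closing with 6 N, so I'll grip the large cap about 3 mm higher. Next I'll check the drawer row position with the scene camera.

```bash
python3 - <<'E'
from h import *
for n,r in (("top",(90,260,130,250)),("scene",(260,370,370,490))):
    P,d=cloud(n,"0"); Q=P[r[0]:r[1],r[2]:r[3]].reshape(-1,3); Q=Q[(Q[:,0]>.42)&(Q[:,0]<.8)&(Q[:,2]>-.01)&(Q[:,2]<.08)]
    for yd in (6.5,7.6):
        y=np.radians(yd);u=np.array([np.cos(y),np.sin(y)]);v=np.array([-u[1],u[0]]); a=Q[:,:2]@u;b=Q[:,:2]@v
        bd=b+0; a_f=.4912*u[0]+.3011*u[1]; b_f=.4912*v[0]+.3011*v[1]
        A=a-a_f;B=b-b_f
        print(n,yd,"across")
        for bb in np.arange(-.04,.046,.004):
            m=(abs(A)<.03)&(abs(B-bb)<.002); print(round(bb*1000),m.sum(),(np.percentile(Q[m,2],[10,50,90])*1000).round() if m.sum() else "",end="|")
        print("\nalong")
        for aa in np.arange(-.06,.062,.006):
            m=(abs(B)<.015)&(abs(A-aa)<.003); print(round(aa*1000),(np.percentile(Q[m,2],[10,50,90])*1000).round() if m.sum() else "",end="|")
        print()
im=cv2.imread("pics/scene_0.png")[260:350,370:490]; cv2.imwrite("pics/dr.png",cv2.resize(im,None,fx=5,fy=5,interpolation=cv2.INTER_CUBIC))
print(proj("scene",[.4912,.3011,.008]))
E
```

```text
top 6.5 across
-40 25 [ 7.  9. 25.]|-36 53 [ 6. 10. 18.]|-32 55 [ 8. 18. 21.]|-28 13 [ 8. 10. 17.]|-24 41 [ 5.  7. 12.]|-20 40 [ 6.  8. 10.]|-16 53 [ 5.  8. 11.]|-12 39 [ 5.  8. 10.]|-8 44 [ 5.  8. 11.]|-4 39 [ 6.  8. 11.]|0 47 [ 5.  8. 11.]|4 41 [ 5.  8. 11.]|8 44 [ 5.  8. 10.]|12 44 [ 6.  8. 11.]|16 41 [ 5.  8. 10.]|20 40 [ 5.  8. 11.]|24 45 [ 5.  7. 10.]|28 114 [ 6. 17. 28.]|32 23 [25. 26. 28.]|36 0 |40 10 [-0.  2.  3.]|44 39 [-4. -0.  2.]|
along
-60 [-3. -0.  4.]|-54 [-4.  0.  2.]|-48 [-3.  0.  4.]|-42 [ 5. 25. 29.]|-36 [ 6.  8. 10.]|-30 [ 5.  7. 10.]|-24 [ 5.  8. 11.]|-18 [ 5.  8. 11.]|-12 [ 6.  7. 11.]|-6 [ 5.  7. 11.]|0 [ 6.  8. 10.]|6 [ 5.  8. 11.]|12 [ 5.  8. 10.]|18 [ 5.  9. 11.]|24 [ 6.  8. 11.]|30 [ 6.  8. 10.]|36 [ 5.  8. 11.]|42 [ 4.  7. 24.]|48 [10. 26. 30.]|54 [22. 25. 29.]|60 [24. 28. 45.]|
top 7.6 across
-40 23 [ 6.  9. 25.]|-36 50 [ 6. 11. 19.]|-32 58 [ 8. 17. 21.]|-28 13 [ 8.  9. 16.]|-24 43 [ 5.  8. 12.]|-20 40 [ 5.  8. 10.]|-16 49 [ 5.  7. 10.]|-12 39 [ 5.  8. 11.]|-8 44 [ 5.  8. 10.]|-4 44 [ 6.  8. 11.]|0 45 [ 5.  9. 11.]|4 40 [ 5.  8. 12.]|8 42 [ 5.  8. 10.]|1
[... 1410 characters left out ...]
0 49 [ 5.  7. 10.]|-16 48 [5. 7. 9.]|-12 46 [ 6.  7. 10.]|-8 52 [ 5.  8. 10.]|-4 49 [6. 8. 9.]|0 51 [6. 7. 9.]|4 49 [5. 7. 9.]|8 48 [5. 8. 9.]|12 50 [6. 7. 9.]|16 51 [ 6.  8. 10.]|20 48 [6. 7. 9.]|24 21 [7. 7. 9.]|28 1 [24. 24. 24.]|32 75 [-2. 25. 27.]|36 156 [-2. 11. 24.]|40 50 [-2. -0.  1.]|44 49 [-3. -1.  1.]|
along
-60 [22. 22. 22.]|-54 [23. 23. 24.]|-48 [24. 25. 26.]|-42 [ 7. 18. 26.]|-36 [ 6.  8. 10.]|-30 [6. 7. 9.]|-24 [ 6.  8. 10.]|-18 [5. 7. 9.]|-12 [6. 7. 9.]|-6 [5. 7. 9.]|0 [ 6.  8. 10.]|6 [5. 8. 9.]|12 [ 6.  7. 10.]|18 [6. 8. 9.]|24 [5. 8. 9.]|30 [6. 8. 9.]|36 [ 6.  8. 10.]|42 [23. 24. 24.]|48 [26. 27. 27.]|54 |60 |
(np.float64(441.41862520712795), np.float64(319.55248536902127))
```

View pics/dr.png

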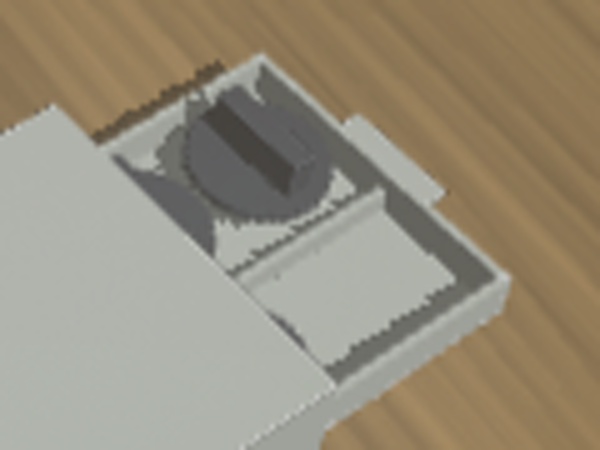

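Both cameras agree on the row centre to within 1 mm, at (0.491, 0.301). I'll carry the cap over.

Request:
{"name": "play_rows", "arguments": {
  "rows": [
    [[-0.5, 1.5, 3, 0, 0, -0.08], [-2, 5.5, 5, 0, 0, -0.2], [-3.6, 10, 5, 0, 0, -0.33], [-5.2, 14.5, 5, 0, 0, -0.405], [-6.8, 19, 5, 0, 0, -0.405]]
  ]
}}

```text
time: 4.4
eef_pos: [0.5302, 0.1868, 0.3145]
eef_rot: [-0.001, -0.06, 0.998, -0.0]
wrist_force: [1.7, 0.8, 0.1]
grip_width: 0.13
```

Request:
{"name": "play_rows", "arguments": {
  "rows": [
    [[-1.6, 4.5, 0, 0, 0, 0], [-3.2, 9, 0, 0, 0, 0], [-4.1, 11.5, 0, 0, 0, 0], [-4.1, 11.5, 0, 0, 0, 0], [-4.1, 11.5, 0, 0, 0, 0]]
  ]
}}

```text
time: 4.9
eef_pos: [0.4898, 0.301, 0.3143]
eef_rot: [-0.001, -0.062, 0.998, -0.001]
wrist_force: [0.3, -1.0, -1.3]
grip_width: 0.124
```

```bash
python3 - <<'E'
from h import *
grab("4")
s=robot.observe(); q=s["eef_rot"]; print(s["eef_pos"],q,s["wrist_force"],s["grip_width"])
print("phi",2*np.degrees(np.arctan2(q[2],q[1]))-90)
b=cv2.imread("pics/scene_4.png")[200:340,370:520]
cv2.imwrite("pics/v4.png",cv2.resize(b,None,fx=4.2,fy=4.2,interpolation=cv2.INTER_CUBIC))
E
```

```text
[0.49052512 0.29981719 0.31481193] [-7.65013866e-04 -6.07743421e-02  9.98151014e-01 -6.68720073e-04] [-0.28319763  0.49694613 -0.24005208] 0.12481968864847974
phi 96.9685244436181
```

View pics/v4.png

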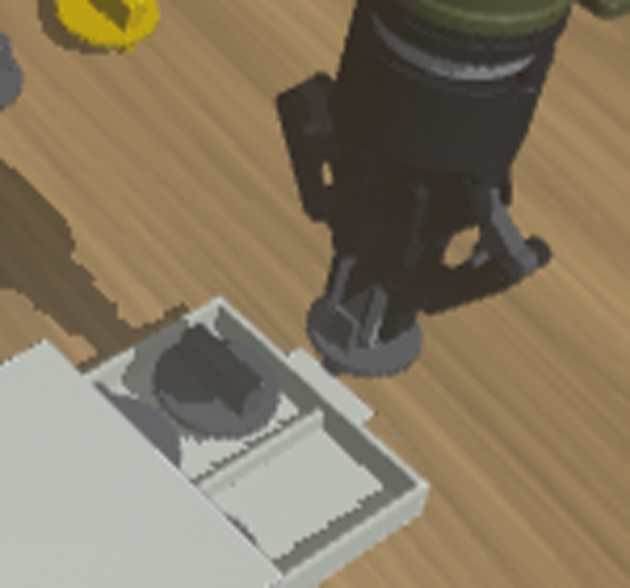

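```bash
python3 - <<'E'
from h import *
u,v=proj("scene",[.4903,.3005,.133]); print((u-370)*4.2,(v-200)*4.2)
P,d=cloud("scene","4"); Q=P[265:300,440:475].reshape(-1,3); m=(Q[:,2]>.125)&(Q[:,2]<.142)&(abs(Q[:,0]-.49)<.04)&(abs(Q[:,1]-.3)<.04)
Q=Q[m]; print(len(Q),Q.mean(0),cv2.minEnclosingCircle((Q[:,:2]*1000).astype(np.float32)))
E
```

```text
352.8717282322622 329.2762179369405
247 [0.49547661 0.30944038 0.13489471] ((486.76275634765625, 303.1670837402344), 25.70147705078125)
```

The cap hangs over the empty place, at about (365,340) in the crop, and the disc circle measures (0.487, 0.303). I'll lower it.

Request:
{"name": "play_rows", "arguments": {
  "rows": [
    [[0.2, 0.1, -3, 0, 0, 0], [0.2, 0.1, -6, 0, 0, 0], [0.2, 0.1, -8, 0, 0, 0], [0.2, 0.1, -9.5, 0, 0, 0], [0.2, 0.1, -10.4, 0, 0, 0]]
  ]
}}

```text
time: 5.5
eef_pos: [0.4927, 0.2999, 0.2101]
eef_rot: [-0.001, -0.06, 0.998, -0.001]
wrist_force: [-0.1, 0.4, -1.1]
grip_width: 0.122
```

Request:
{"name": "play_rows", "arguments": {
  "rows": [
    [[0, 0, -0.3, 0, 0, 0], [0, 0, -0.5, 0, 0, 0], [0, 0, -0.6, 0, 0, 0], [0, 0, -0.6, 0, 0, 0]]
  ]
}}

```text
time: 5.9
eef_pos: [0.4928, 0.3018, 0.2064]
eef_rot: [0.001, -0.061, 0.998, 0.0]
wrist_force: [-0.2, 0.6, -0.8]
grip_width: 0.127
```

Request:
{"name": "play_rows", "arguments": {
  "rows": [
    [[0, 0, -0.2, 0, 0, 0], [0, 0, -0.2, 0, 0, 0]]
  ]
}}

```text
time: 6.1
eef_pos: [0.4929, 0.302, 0.2048]
eef_rot: [0.001, -0.061, 0.998, 0.0]
wrist_force: [-0.1, -0.6, 3.8]
grip_width: 0.126
```

Request:
{"name": "play_rows", "arguments": {
  "rows": [
    [[0, 0, -0.1, 0, 0, 0], [0, 0, -0.1, 0, 0, 0]]
  ]
}}

```text
time: 6.3
eef_pos: [0.4929, 0.302, 0.2047]
eef_rot: [0.001, -0.061, 0.998, 0.0]
wrist_force: [-1.5, -0.6, 11.7]
grip_width: 0.125
```

Contact came at the predicted height. I'll open the fingers slightly and lift.

Request:
{"name": "play_rows", "arguments": {
  "rows": [
    [[0, 0, 0.15, 0, 0, 0], [0, 0, 0.15, 0, 0, 0], [0, 0, 0.15, 0, 0, 0], [0, 0, 0.15, 0, 0, 0]]
  ],
  "fingers": 0.26
}}

```text
time: 6.7
eef_pos: [0.4924, 0.3017, 0.204]
eef_rot: [-0.0, -0.061, 0.998, -0.0]
wrist_force: [-1.1, 0.3, 0.1]
grip_width: 0.26
```

Request:
{"name": "play_rows", "arguments": {
  "rows": [
    [[0, 0, 1, 0, 0, 0], [0, 0, 3, 0, 0, 0], [0, 0, 6, 0, 0, 0], [0, 0, 9, 0, 0, 0], [0, 0, 12, 0, 0, 0]]
  ]
}}

```text
time: 7.2
eef_pos: [0.4924, 0.3016, 0.3258]
eef_rot: [-0.0, -0.061, 0.998, -0.0]
wrist_force: [-1.0, 0.4, -0.9]
grip_width: 0.26
```

Request:
{"name": "play_rows", "arguments": {
  "rows": [
    [[0, -5, 0, 0, 0, 0], [0, -10, 0, 0, 0, 0], [0, -14.5, 0, 0, 0, 0], [0, -19, 0, 0, 0, -0.1], [0, -24, 0, 0, 0, -0.2]]
  ],
  "fingers": 0.45
}}

```text
time: 7.7
eef_pos: [0.4923, 0.0603, 0.325]
eef_rot: [0.001, 0.041, 0.999, 0.0]
wrist_force: [-0.2, 0.5, -0.9]
grip_width: 0.453
```

```bash
python3 - <<'E'
from h import *
grab("5")
s=robot.observe(); q=s["eef_rot"]; print(s["eef_pos"],q,s["wrist_force"],s["grip_width"])
print("phi",2*np.degrees(np.arctan2(q[2],q[1]))-90)
b=cv2.imread("pics/scene_5.png")[250:350,370:490];a=cv2.imread("pics/top_5.png")[150:260,130:250]
cv2.imwrite("pics/v5.png",np.hstack([cv2.resize(b,(400,360)),cv2.resize(a,(390,360))]))
E
```

```text
[0.49231984 0.0567151  0.32484033] [ 1.92725164e-04  4.28009076e-02  9.99082801e-01 -1.26593952e-03] [-0.46266565  0.31492787 -0.35106869] 0.44969231789060765
phi 85.09387452887907
```

View pics/v5.png

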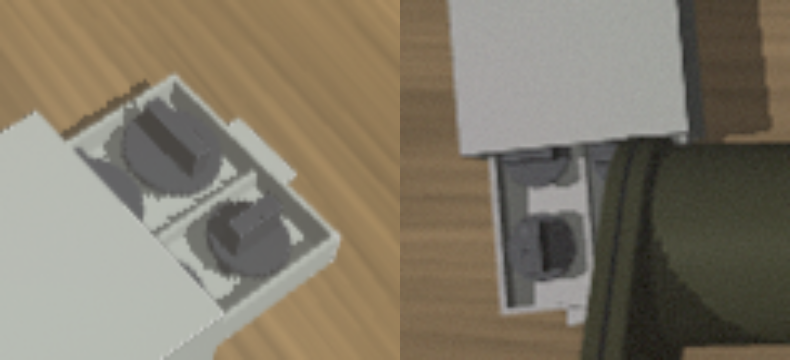

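The small cap stands upright in the left row's empty place, at (245,235) in the left crop and (545,245) in the right. The drawer hasn't moved. Next is the large cap.

Request:
{"name": "play_rows", "arguments": {
  "rows": [
    [[-0.7, -4, -2, 0, 0, 0.014], [-1.3, -7.6, -5, 0, 0, 0.014], [-1.3, -7.6, -5.5, 0, 0, 0.014], [-1.3, -7.6, -5.5, 0, 0, 0.014]]
  ]
}}

```text
time: 8.2
eef_pos: [0.4791, -0.0144, 0.2685]
eef_rot: [-0.001, 0.033, 0.999, 0.0]
wrist_force: [0.8, 0.2, -0.5]
grip_width: 0.448
```

```bash
python3 - <<'E'
from h import *
grab("6")
s=robot.observe(); q=s["eef_rot"]; print(s["eef_pos"],q,s["wrist_force"],s["grip_width"])
print("phi",2*np.degrees(np.arctan2(q[2],q[1]))-90)
b=cv2.imread("pics/scene_6.png")[140:260,290:430]
cv2.imwrite("pics/v6.png",cv2.resize(b,None,fx=4.5,fy=4.5,interpolation=cv2.INTER_CUBIC))
E
```

```text
[ 0.4801615  -0.01345175  0.26981652] [5.49489338e-04 3.16363993e-02 9.99499261e-01 2.52083915e-04] [ 0.13417869 -0.54399132  0.1988982 ] 0.4505951729830866
phi 86.37413001828196
```

View pics/v6.png

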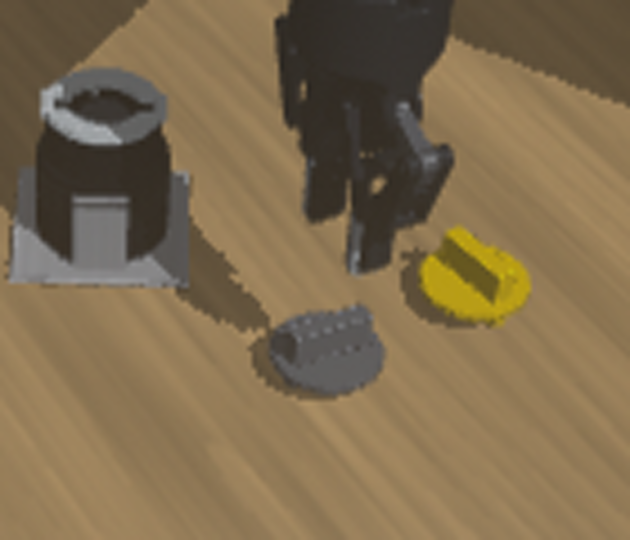

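Request:
{"name": "play_rows", "arguments": {
  "rows": [
    [[0, -0.45, -2, 0, 0, -0.006], [0, -0.45, -4, 0, 0, -0.006], [0, -0.45, -6, 0, 0, -0.006], [0, -0.45, -7.1, 0, 0, -0.006], [0, -0.45, -7.1, 0, 0, -0.006]]
  ]
}}

```text
time: 8.8
eef_pos: [0.4796, -0.0177, 0.1977]
eef_rot: [-0.001, 0.034, 0.999, 0.0]
wrist_force: [-0.3, -0.1, 0.4]
grip_width: 0.448
```

Request:
{"name": "play_rows", "arguments": {
  "rows": [
    [[0, 0, 0, 0, 0, 0], [0, 0, 0, 0, 0, 0], [0, 0, 0, 0, 0, 0], [0, 0, 0, 0, 0, 0], [0, 0, 0, 0, 0, 0]]
  ],
  "fingers": 0,
  "force": 60
}}

```text
time: 9.3
eef_pos: [0.4801, -0.0188, 0.1991]
eef_rot: [0.001, 0.035, 0.999, 0.0]
wrist_force: [0.8, 0.7, 6.3]
grip_width: 0.115
```

Request:
{"name": "play_rows", "arguments": {
  "rows": [
    [[0, 0, 1, 0, 0, 0], [0, 0, 4, 0, 0, 0], [0, 0, 8, 0, 0, 0], [0, 0, 12, 0, 0, 0], [0, 0, 14, 0, 0, 0]]
  ]
}}

```text
time: 9.8
eef_pos: [0.4799, -0.019, 0.3419]
eef_rot: [0.002, 0.035, 0.999, -0.0]
wrist_force: [1.4, 1.0, -0.9]
grip_width: 0.12
```

Request:
{"name": "play_rows", "arguments": {
  "rows": [
    [[1.3, -4, 0, 0, 0, -0.14], [2.6, -8, 0, 0, 0, -0.28], [3.9, -12, 0, 0, 0, -0.42], [4.8, -16, 0, 0, 0, -0.443], [4.8, -16, 0, 0, 0, -0.443]]
  ]
}}

```text
time: 10.3
eef_pos: [0.5287, -0.1835, 0.3387]
eef_rot: [0.001, 0.256, 0.967, -0.001]
wrist_force: [0.0, 1.3, -1.4]
grip_width: 0.115
```

Request:
{"name": "play_rows", "arguments": {
  "rows": [
    [[0, 0, 0, 0, 0, 0]]
  ]
}}

```text
time: 10.4
eef_pos: [0.527, -0.1797, 0.3381]
eef_rot: [-0.001, 0.255, 0.967, 0.0]
wrist_force: [-1.1, 0.1, -1.2]
grip_width: 0.123
```

```bash
python3 - <<'E'
from h import *
grab("7")
s=robot.observe(); q=s["eef_rot"]; print(s["eef_pos"],q,s["wrist_force"],s["grip_width"])
print("phi",2*np.degrees(np.arctan2(q[2],q[1]))-90)
b=cv2.imread("pics/scene_7.png")[90:210,250:390]
cv2.imwrite("pics/v7.png",cv2.resize(b,None,fx=4.5,fy=4.5,interpolation=cv2.INTER_CUBIC))
b=cv2.imread("pics/top_7.png")[140:260,310:450]
cv2.imwrite("pics/v7t.png",cv2.resize(b,None,fx=4.5,fy=4.5,interpolation=cv2.INTER_CUBIC))
E
```

```text
[ 0.52665264 -0.17803897  0.33801296] [-9.58346983e-04  2.53560201e-01  9.67319086e-01  3.04825026e-04] [-0.49060001  0.68450211 -0.30649869] 0.1173490693874163
phi 60.62341078968964
```

View pics/v7.png

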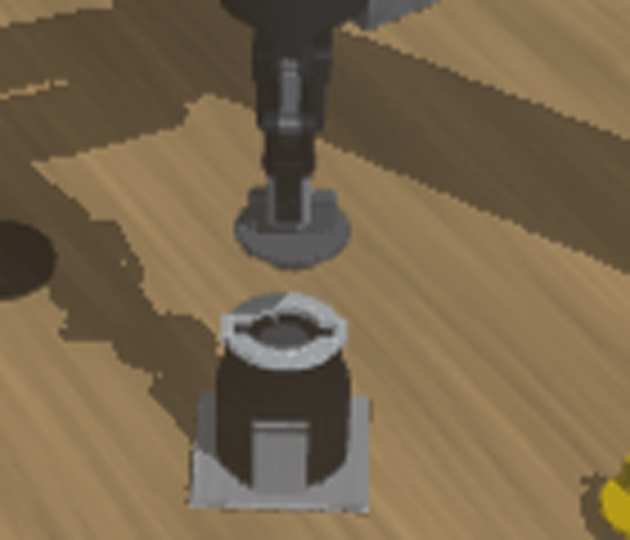

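View pics/v7t.png

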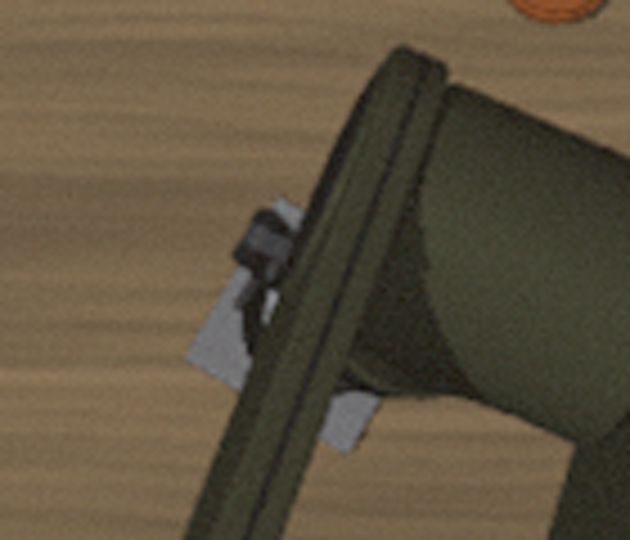

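In the scene view the cap hangs over the mount with its bar along the slots: the disc is at (292,232) and the mount ring at (284,332). I'll fit both silhouettes in this same camera to get the relative offset.

```bash
python3 - <<'E'
from h import *
from scipy.optimize import minimize
S=8
def fit(tag,win,zlo,zhi,cz,r0,fitr,guess,disp):
    P,d=cloud("scene",tag); r=win; Q=P[r[0]:r[1],r[2]:r[3]]
    m=(d[r[0]:r[1],r[2]:r[3]]>0)&(Q[...,2]>zlo)&(Q[...,2]<zhi)&(np.hypot(Q[...,0]-guess[0],Q[...,1]-guess[1])<.045)
    ys,xs=np.nonzero(m); h=cv2.convexHull(np.stack([xs,ys],1).astype(np.int32))
    M=np.zeros(((r[1]-r[0])*S,(r[3]-r[2])*S),np.uint8); 
    big=cv2.resize(m.astype(np.uint8),(M.shape[1],M.shape[0]),interpolation=cv2.INTER_NEAREST)
    yy,xx=np.nonzero(big); cv2.fillConvexPoly(M,cv2.convexHull(np.stack([xx,yy],1).astype(np.int32)),1)
    th=np.linspace(0,2*np.pi,90)
    c=robot.calibration("scene");R=np.array(c["R"]);t=np.array(c["t"])
    def sil(p):
        rr=p[2] if fitr else r0
        X=np.concatenate([np.stack([p[0]+rr*np.cos(th),p[1]+rr*np.sin(th),np.full(90,z)],1) for z in cz])@R.T+t
        uv=np.stack([c["fx"]*X[:,0]/X[:,2]+c["cx"]-r[2]+.5,c["fy"]*X[:,1]/X[:,2]+c["cy"]-r[0]+.5],1)*S
        K=np.zeros_like(M); cv2.fillConvexPoly(K,cv2.convexHull(np.round(uv).astype(np.int32)),1); return K
    f=lambda p:-(sil(p)&M).sum()/(sil(p)|M).sum()
    g=list(guess)+([r0] if fitr else [])
    b=minimize(f,g,method="Nelder-Mead",options=dict(initial_simplex=[g]+[[a+(.006 if i==j else 0) for j,a in enumerate(g)] for i in range(len(g))],xatol=1e-5))
    print(tag,m.sum(),b.x.round(4),b.fun.round(3))
fit("7",(90,190,270,350),.146,.160,(.152,.157),.030,False,[.527,-.177],0)
fit("7",(90,190,270,350),.144,.162,(.152,.157),.030,True,[.527,-.177],0)
fit("0",(140,190,280,345),.083,.096,(.085,.090),.032,True,[.528,-.178],0)
fit("0",(140,190,280,345),.086,.096,(.087,.090),.032,True,[.528,-.178],0)
fit("0",(190,240,335,385),.011,.024,(.013,.018),.030,True,[.479,-.018],0)
# ring slot direction from scene depth
P,d=cloud("scene","0"); im=cv2.imread("pics/scene_0.png"); c=robot.calibration("scene");R=np.array(c["R"]);t=np.array(c["t"])
N=360;rr,qq=np.mgrid[:N,:N];X=np.stack([.5285+.045-rr*.00025,-.1775+.045-qq*.00025,np.full(rr.shape,.09)],-1)@R.T+t
a=cv2.remap(im,(c["fx"]*X[...,0]/X[...,2]+c["cx"]).astype(np.float32),(c["fy"]*X[...,1]/X[...,2]+c["cy"]).astype(np.float32),cv2.INTER_CUBIC)
cv2.imwrite("pics/lr2.png",cv2.resize(a,(540,540)))
E
```

```text
7 202 [ 0.5757 -0.228 ] 0.0
7 211 [ 0.543 -0.273  0.292] 36028797018963.93
0 293 [ 0.5307 -0.2393  0.1847] 88686269585141.95
0 237 [ 0.5496 -0.2873  0.2571] 88686269585141.95
0 250 [ 0.4861 -0.0669  0.1444] 115292150460684.55<stdin>:18: RuntimeWarning: overflow encountered in scalar negative
```

View pics/lr2.png

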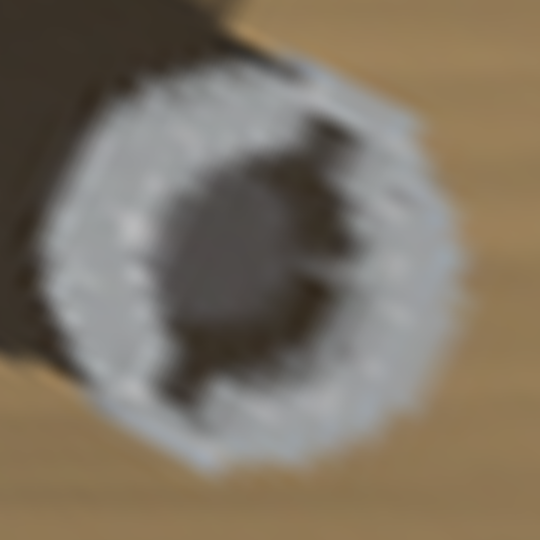

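Unsigned overflow in my objective function; I'll fix that.

```bash
cat > fitc.py <<'E'
from h import *
from scipy.optimize import minimize
S=8
def fit(tag,win,zlo,zhi,cz,r0,fitr,guess,n="scene"):
    P,d=cloud(n,tag); r=win; Q=P[r[0]:r[1],r[2]:r[3]]
    m=(d[r[0]:r[1],r[2]:r[3]]>0)&(Q[...,2]>zlo)&(Q[...,2]<zhi)&(np.hypot(Q[...,0]-guess[0],Q[...,1]-guess[1])<.045)
    M=np.zeros(((r[1]-r[0])*S,(r[3]-r[2])*S),np.uint8)
    big=cv2.resize(m.astype(np.uint8),(M.shape[1],M.shape[0]),interpolation=cv2.INTER_NEAREST)
    yy,xx=np.nonzero(big); cv2.fillConvexPoly(M,cv2.convexHull(np.stack([xx,yy],1).astype(np.int32)),1)
    th=np.linspace(0,2*np.pi,90)
    c=robot.calibration(n);R=np.array(c["R"]);t=np.array(c["t"])
    def sil(p):
        rr=p[2] if fitr else r0
        X=np.concatenate([np.stack([p[0]+rr*np.cos(th),p[1]+rr*np.sin(th),np.full(90,z)],1) for z in cz])@R.T+t
        uv=np.stack([c["fx"]*X[:,0]/X[:,2]+c["cx"]-r[2]+.5,c["fy"]*X[:,1]/X[:,2]+c["cy"]-r[0]+.5],1)*S
        K=np.zeros_like(M); cv2.fillConvexPoly(K,cv2.convexHull(np.round(uv).astype(np.int32)),1); return K
    f=lambda p:-float((sil(p)&M).sum())/float((sil(p)|M).sum())
    g=list(guess)+([r0] if fitr else [])
    b=minimize(f,g,method="Nelder-Mead",options=dict(initial_simplex=[g]+[[a+(.006 if i==j else 0) for j,a in enumerate(g)] for i in range(len(g))],xatol=1e-5))
    print(n,tag,m.sum(),b.x.round(4),round(b.fun,3))
E
python3 - <<'E'
from fitc import *
print("cap held");fit("7",(90,190,270,350),.146,.160,(.152,.157),.030,False,[.527,-.177])
fit("7",(90,190,270,350),.144,.162,(.152,.157),.030,True,[.527,-.177])
print("ring");fit("0",(140,190,280,345),.083,.096,(.085,.090),.032,True,[.528,-.178])
fit("0",(140,190,280,345),.086,.096,(.087,.090),.032,True,[.528,-.178])
fit("0",(180,245,345,415),.084,.096,(.087,.090),.032,True,[.528,-.178],"top")
print("cap on table");fit("0",(190,240,335,385),.011,.024,(.013,.018),.030,True,[.479,-.018])
fit("0",(210,255,290,335),.011,.024,(.013,.018),.030,True,[.479,-.018],"top")
E
```

```text
cap held
scene 7 202 [ 0.5264 -0.1741] -0.847
scene 7 211 [ 0.5274 -0.173   0.0292] -0.85
ring
scene 0 293 [ 0.5291 -0.1761  0.0343] -0.969
scene 0 237 [ 0.5281 -0.1769  0.0337] -0.957
top 0 456 [ 0.5285 -0.1803  0.0341] -0.968
cap on table
scene 0 250 [ 0.4785 -0.017   0.0307] -0.965
top 0 423 [ 0.4794 -0.0199  0.0312] -0.982
```

```bash
python3 - <<'E'
from h import *
from scipy.optimize import least_squares
c=robot.calibration("scene");R=np.array(c["R"]);t=np.array(c["t"]);th=np.linspace(0,2*np.pi,720)
def low(p,zs,rad):
    X=np.concatenate([np.stack([p[0]+rad*np.cos(th),p[1]+rad*np.sin(th),np.full(720,z)],1) for z in zs])@R.T+t
    return c["fx"]*X[:,0]/X[:,2]+c["cx"],c["fy"]*X[:,1]/X[:,2]+c["cy"]
def run(tag,win,zmin,zs,rad,g,gap):
    P,d=cloud("scene",tag);r=win
    m=(P[r[0]:r[1],r[2]:r[3],2]>zmin)&(d[r[0]:r[1],r[2]:r[3]]>0)&(d[r[0]:r[1],r[2]:r[3]]<2)
    cols=[(x+r[2],np.nonzero(m[:,x])[0].max()+r[0]+.5) for x in range(m.shape[1]) if m[:,x].any()]
    cols=np.array(cols); L,Rr=cols[0,0]-.5,cols[-1,0]+.5
    print(tag,"cols",L,Rr,"bottom",cols[:,1].max())
    def res(p):
        u,v=low(p[:2],zs,rad); out=[u.min()-L,u.max()-Rr]
        for x,y in cols[3:-3]:
            k=abs(u-x)<.7; out.append(v[k].max()-y if k.any() else 3)
        return out
    b=least_squares(res,g,diff_step=1e-3,loss="soft_l1",method="trf",f_scale=.7); print(b.x.round(4),np.round(b.fun,1))
run("7",(125,155,285,345),.146,(.152,.157),.030,[.527,-.177],0)
run("7",(125,155,285,345),.146,(.1515,.1565),.030,[.527,-.177],0)
run("0",(190,240,335,385),.010,(.013,.018),.030,[.479,-.018],0)
E
```

```text
7 cols 301.5 327.5 bottom 149.5
[ 0.5249 -0.176 ] [ 0.4 -0.3 -0.  -0.5 -0.1  0.3  0.6 -0.2 -0.   0.1  0.2 -0.8  0.2  0.2
  0.2  0.1 -0.  -0.2 -0.5  0.2 -0.2  0.3]
7 cols 301.5 327.5 bottom 149.5
[ 0.5246 -0.1766] [ 0.4 -0.3  0.  -0.5 -0.   0.3  0.6 -0.2  0.   0.1  0.2 -0.7  0.3  0.3
  0.2  0.1 -0.  -0.2 -0.5  0.2 -0.2  0.3]
0 cols 349.5 384.5 bottom 227.5
[ 0.4776 -0.0174] [ 0.2 -9.6  0.7  0.3 -0.2  0.3 -0.4 -0.1  0.1  0.3 -0.6 -0.5 -0.5 -0.5
 -0.5 -0.6  0.2  0.  -0.2  0.4 -0.1  0.3  0.6  0.5]
```

The fits suggest a shift of about +2 mm in x. I'll apply it and go down to just above the mount, then feel the way in.

Request:
{"name": "play_rows", "arguments": {
  "rows": [
    [[0.2, 0, -1.5, 0, 0, 0], [0.2, 0, -3, 0, 0, 0], [0.2, 0, -4, 0, 0, 0], [0.2, 0, -4.4, 0, 0, 0], [0.2, 0, -4.4, 0, 0, 0]]
  ]
}}

```text
time: 11.0
eef_pos: [0.5292, -0.178, 0.2937]
eef_rot: [-0.001, 0.253, 0.967, 0.0]
wrist_force: [-0.5, -0.4, -0.3]
grip_width: 0.117
```

```bash
python3 - <<'E'
from h import *
grab("8")
for i in range(3):
  robot.get_image("top"); s=robot.observe(); q=s["eef_rot"]; print(s["eef_pos"],s["wrist_force"],s["moment"],2*np.degrees(np.arctan2(q[2],q[1]))-90)
b=cv2.imread("pics/scene_8.png")[110:200,270:370]
cv2.imwrite("pics/v8.png",cv2.resize(b,None,fx=6,fy=6,interpolation=cv2.INTER_CUBIC))
E
```

```text
[ 0.52980506 -0.17870707  0.29485144] [-0.0133402  -0.63347147 -0.53981658] [-0.03598543 -0.00512519  0.01648331] 60.63163949773349
[ 0.52979511 -0.17879292  0.29485512] [-0.53927243 -0.1380753  -0.5964356 ] [-0.01150535 -0.01057388  0.02844026] 60.62067711537861
[ 0.52979168 -0.17887158  0.29487917] [-0.23974071  0.54938195 -0.27300734] [ 0.00891599 -0.04460851 -0.02458861] 60.61469432523876
```

View pics/v8.png

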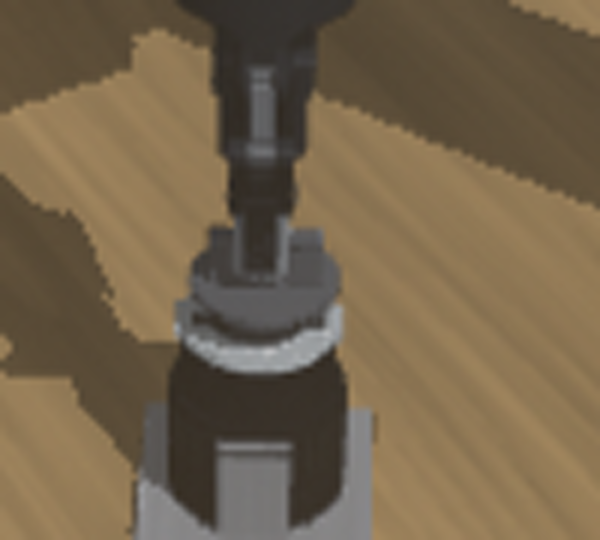

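The cap hovers about 5 mm over the mount: the disc spans columns 190–342 and the ring 175–343 in the crop. It looks about 2 mm too far right, so I'll check that at sub-pixel level.

```bash
python3 - <<'E'
from h import *
c=robot.calibration("scene");R=np.array(c["R"]);t=np.array(c["t"])
a=cv2.imread("pics/scene_0.png");b=cv2.imread("pics/scene_8.png")
for v in range(158,172,2): print("ring0",v,a[v,290:334].mean(1).round().astype(int).tolist())
for v in range(152,164,2): print("8",v,b[v,294:334].mean(1).round().astype(int).tolist())
E
```

```text
ring0 158 [119, 120, 123, 125, 122, 119, 119, 121, 123, 122, 121, 124, 135, 158, 154, 158, 158, 157, 166, 160, 150, 145, 139, 140, 139, 130, 146, 154, 165, 168, 158, 156, 156, 147, 120, 112, 111, 114, 117, 117, 114, 114, 113, 114]
ring0 160 [117, 117, 120, 122, 124, 124, 121, 120, 121, 148, 158, 168, 152, 155, 155, 154, 133, 130, 81, 64, 94, 91, 48, 49, 49, 50, 62, 89, 89, 110, 139, 166, 157, 157, 157, 141, 124, 113, 111, 115, 116, 116, 115, 112]
ring0 162 [121, 118, 117, 118, 121, 123, 125, 124, 122, 148, 157, 155, 79, 81, 81, 80, 50, 51, 52, 55, 62, 70, 75, 75, 68, 67, 58, 51, 49, 50, 76, 130, 130, 129, 124, 158, 157, 123, 114, 109, 111, 115, 117, 115]
ring0 164 [121, 122, 120, 119, 117, 120, 122, 125, 129, 154, 163, 166, 131, 131, 130, 91, 61, 58, 75, 76, 75, 75, 75, 76, 76, 76, 76, 75, 60, 50, 71, 83, 82, 86, 137, 157, 156, 123, 111, 112, 112, 109, 112, 115]
ring0 166 [115, 120, 122, 122, 121, 118, 119, 121, 124, 129, 89, 140, 152, 155, 158, 158, 158, 139, 107, 89, 89, 79, 80, 80, 82, 85, 85, 101, 126, 158, 159, 157, 153, 151, 161, 153, 136, 117, 110, 112, 110, 112, 111, 109]
rin
[... 835 characters left out ...]
22, 120, 117, 100, 91, 91, 69, 82, 66, 63, 62, 62, 68, 73, 86, 73, 87, 87, 97, 83, 81, 81, 81, 81, 82, 87, 93, 92, 94, 118, 116, 115, 115, 115, 117, 119]
8 158 [123, 119, 120, 122, 124, 123, 121, 108, 85, 91, 93, 93, 92, 92, 92, 92, 92, 92, 93, 92, 92, 92, 92, 92, 92, 93, 93, 92, 92, 93, 92, 95, 84, 115, 117, 118, 115, 114, 115, 115]
8 160 [126, 125, 121, 120, 120, 102, 96, 97, 88, 74, 84, 91, 92, 92, 92, 93, 92, 92, 92, 92, 93, 92, 92, 93, 92, 92, 92, 92, 93, 89, 88, 112, 125, 114, 112, 115, 117, 117, 115, 114]
8 162 [122, 125, 126, 125, 120, 102, 96, 96, 60, 65, 67, 57, 62, 81, 87, 90, 90, 91, 92, 92, 93, 93, 93, 93, 92, 90, 92, 82, 81, 81, 124, 160, 159, 124, 114, 110, 112, 116, 118, 116]
```

Request:
{"name": "play_rows", "arguments": {
  "rows": [
    [[0.15, -0.1, 0, 0, 0, 0], [0.15, -0.1, -0.3, 0, 0, 0], [0.15, -0.1, -0.6, 0, 0, 0], [0.15, -0.1, -0.8, 0, 0, 0]]
  ]
}}

```text
time: 11.65
eef_pos: [0.5309, -0.1798, 0.2858]
eef_rot: [-0.0, 0.254, 0.967, 0.0]
wrist_force: [0.5, 0.4, -0.4]
grip_width: 0.119
```

Request:
{"name": "play_rows", "arguments": {
  "rows": [
    [[0, 0, -0.2, 0, 0, 0], [0, 0, -0.3, 0, 0, 0], [0, 0, -0.4, 0, 0, 0]]
  ]
}}

```text
time: 11.95
eef_pos: [0.531, -0.1798, 0.282]
eef_rot: [-0.0, 0.254, 0.967, 0.0]
wrist_force: [1.0, 0.8, 0.1]
grip_width: 0.111
```

There's no contact at z 0.282, which is past the flange top (0.289), so the lugs are in the slots. I'll continue to the plunger.

Request:
{"name": "play_rows", "arguments": {
  "rows": [
    [[0, 0, -0.15, 0, 0, 0], [0, 0, -0.3, 0, 0, 0], [0, 0, -0.3, 0, 0, 0]]
  ]
}}

```text
time: 12.25
eef_pos: [0.5311, -0.1798, 0.2793]
eef_rot: [0.0, 0.254, 0.967, -0.0]
wrist_force: [-1.1, 0.0, 1.7]
grip_width: 0.116
```

Request:
{"name": "play_rows", "arguments": {
  "rows": [
    [[0, 0, -0.1, 0, 0, 0], [0, 0, -0.2, 0, 0, 0], [0, 0, -0.2, 0, 0, 0]]
  ]
}}

```text
time: 12.55
eef_pos: [0.5311, -0.1798, 0.2773]
eef_rot: [0.0, 0.254, 0.967, -0.0]
wrist_force: [-1.5, 0.3, 2.3]
grip_width: 0.118
```

Plunger force as expected (about 2 N, rising). I'll go on to hard contact.

Request:
{"name": "play_rows", "arguments": {
  "rows": [
    [[0, 0, -0.1, 0, 0, 0], [0, 0, -0.1, 0, 0, 0]]
  ]
}}

```text
time: 12.75
eef_pos: [0.5311, -0.1799, 0.2763]
eef_rot: [0.0, 0.254, 0.967, -0.0]
wrist_force: [-1.3, 0.3, 4.2]
grip_width: 0.12
```

Request:
{"name": "play_rows", "arguments": {
  "rows": [
    [[0, 0, -0.1, 0, 0, 0], [0, 0, -0.1, 0, 0, 0]]
  ]
}}

```text
time: 12.95
eef_pos: [0.531, -0.1799, 0.2761]
eef_rot: [0.0, 0.254, 0.967, -0.0]
wrist_force: [-2.3, -0.9, 10.1]
grip_width: 0.119
```

Request:
{"name": "play_rows", "arguments": {
  "rows": [
    [[0, 0, -0.05, 0, 0, 0], [0, 0, -0.05, 0, 0, 0]]
  ]
}}

```text
time: 13.15
eef_pos: [0.5309, -0.1799, 0.2761]
eef_rot: [0.0, 0.254, 0.967, -0.0]
wrist_force: [-2.9, 0.1, 11.7]
grip_width: 0.115
```

It's fully home: z stopped at 0.276 as predicted, with contact force 12 N. I'll firm up the grip and twist clockwise.

Request:
{"name": "play_rows", "arguments": {
  "rows": [
    [[0, 0, 0, 0, 0, 0], [0, 0, 0, 0, 0, -0.05], [0, 0, 0, 0, 0, -0.1], [0, 0, 0, 0, 0, -0.15], [0, 0, 0, 0, 0, -0.2]]
  ],
  "force": 80
}}

```text
time: 13.65
eef_pos: [0.531, -0.1795, 0.2761]
eef_rot: [0.0, 0.35, 0.937, 0.0]
wrist_force: [-2.4, 2.3, 11.8]
grip_width: 0.11
```

```bash
python3 - <<'E'
from h import *
s=robot.observe(); q=s["eef_rot"]; print(s["eef_pos"],s["wrist_force"],s["moment"],2*np.degrees(np.arctan2(q[2],q[1]))-90)
E
```

```text
[ 0.53096292 -0.17954225  0.27608572] [-2.41542057  2.34738823 11.84867793] [0.48527271 0.40095631 0.13877281] 49.04469892809087
```

Request:
{"name": "play_rows", "arguments": {
  "rows": [
    [[0, 0, 0, 0, 0, -0.07], [0, 0, 0, 0, 0, -0.14], [0, 0, 0, 0, 0, -0.21], [0, 0, 0, 0, 0, -0.28], [0, 0, 0, 0, 0, -0.35]]
  ]
}}

```text
time: 14.15
eef_pos: [0.5313, -0.1793, 0.2761]
eef_rot: [0.001, 0.508, 0.861, 0.001]
wrist_force: [-3.1, 2.5, 11.8]
grip_width: 0.108
```

Request:
{"name": "play_rows", "arguments": {
  "rows": [
    [[0, 0, 0, 0, 0, -0.07], [0, 0, 0, 0, 0, -0.14], [0, 0, 0, 0, 0, -0.21], [0, 0, 0, 0, 0, -0.235], [0, 0, 0, 0, 0, -0.235]]
  ]
}}

```text
time: 14.65
eef_pos: [0.5309, -0.1792, 0.2761]
eef_rot: [0.0, 0.604, 0.797, 0.0]
wrist_force: [-3.4, 2.7, 12.8]
grip_width: 0.112
```

Request:
{"name": "play_rows", "arguments": {
  "rows": [
    [[0, 0, 0, 0, 0, 0], [0, 0, 0, 0, 0, 0]]
  ]
}}

```text
time: 14.85
eef_pos: [0.5309, -0.1792, 0.2761]
eef_rot: [0.0, 0.604, 0.797, 0.001]
wrist_force: [-3.4, 3.3, 13.4]
grip_width: 0.109
```

```bash
python3 - <<'E'
from h import *
grab("9")
s=robot.observe(); q=s["eef_rot"]; print(s["eef_pos"],s["wrist_force"],s["moment"],2*np.degrees(np.arctan2(q[2],q[1]))-90,s["joints"])
b=cv2.imread("pics/scene_9.png")[110:200,270:370];a=cv2.imread("pics/top_9.png")[160:250,330:430]
cv2.imwrite("pics/v9.png",np.hstack([cv2.resize(x,(400,360),interpolation=cv2.INTER_CUBIC) for x in (b,a)]))
P,d=cloud("scene","9"); Q=P[125:185,290:345].reshape(-1,3); Q=Q[(Q[:,2]>.108)&(Q[:,2]<.120)&(np.hypot(Q[:,0]-.529,Q[:,1]+.177)<.04)]
print(len(Q),Q.mean(0)); print(cv2.minAreaRect((Q[:,:2]*1000).astype(np.float32)))
E
```

```text
[ 0.53087477 -0.17922953  0.27611108] [-3.35326105  2.29999679 13.43877088] [0.5542101  0.40304022 0.12157136] 15.637891491121167 [-4.01330420e-01  4.13732993e-01  1.70503363e+00  1.15167273e-03
  1.02242021e+00 -6.74863285e-01]
81 [ 0.53193297 -0.16563657  0.11432213]
((530.6598510742188, -164.9994354248047), (27.86007308959961, 39.251712799072266), 87.41603088378906)
```

View pics/v9.png

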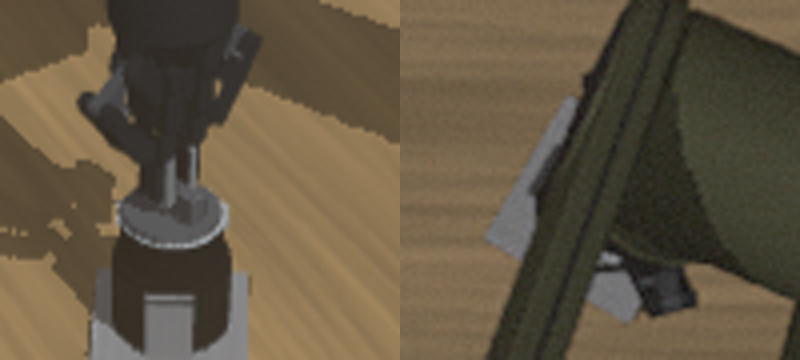

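```bash
python3 - <<'E'
from h import *
b=cv2.imread("pics/scene_9.png")[120:190,280:350]; k=8; b=cv2.resize(b,None,fx=k,fy=k,interpolation=cv2.INTER_CUBIC); raw=b.copy()
for ang,col in((-74.4,(0,255,0)),(-60,(0,0,255))):
    th=np.radians(ang);u=np.array([np.cos(th),np.sin(th)]);v=np.array([-u[1],u[0]]);c=np.array([.529,-.1765])
    pts=[]
    for su,sv in((1,1),(1,-1),(-1,-1),(-1,1)):
        p=c+.023*su*u+.006*sv*v; x,y=proj("scene",[*p,.115]); pts.append([(x-280+.5)*k,(y-120+.5)*k])
    cv2.polylines(b,[np.int32(pts)],True,col,1)
cv2.imwrite("pics/ov.png",np.hstack([raw,b])[:, :][:560]); cv2.imwrite("pics/ov.png",cv2.resize(np.hstack([raw,b]),(800,400)))
E
```

```text
(no output)
```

View pics/ov.png

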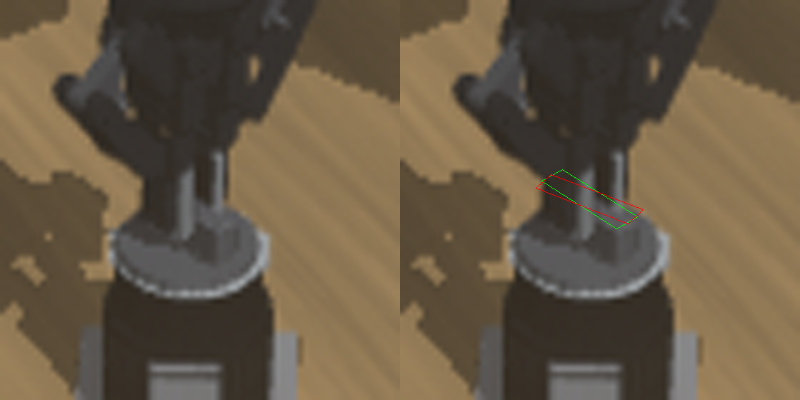

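The visible bar end matches the green -74.4° outline, and the disc sits evenly inside the flange rim. Before handing in I'll do a last check on the drawer and the bystanders.

```bash
python3 - <<'E'
from h import *
b=cv2.imread("pics/top_9.png")[90:300,130:510]; cv2.imwrite("pics/fin.png",cv2.resize(b,None,fx=2,fy=2,interpolation=cv2.INTER_CUBIC))
P,d=cloud("top","9"); Q=P[195:255,150:230].reshape(-1,3); Q=Q[(Q[:,2]>.036)&(Q[:,2]<.055)&(abs(Q[:,0]-.49)<.04)&(Q[:,1]>.275)]
print(len(Q),Q.mean(0),cv2.minAreaRect((Q[:,:2]*1000).astype(np.float32)))
E
```

```text
99 [0.49229039 0.3004512  0.04465972] ((492.08184814453125, 301.4056091308594), (35.07728576660156, 13.6980619430542), 6.549866199493408)
```

View pics/fin.png

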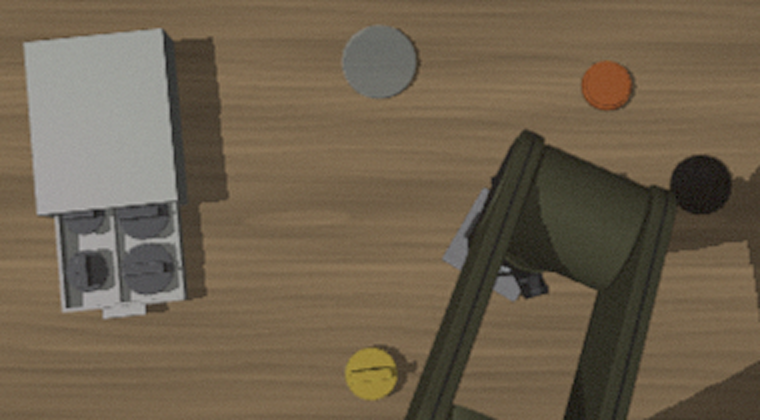

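The small cap stands in its row at (90,270), with its bar top at z 0.045 as expected. The coaster, orange cap, filter case and yellow cap are where they were, so I'm handing the job in.

```bash
python3 -c "
from workcell import robot
print(robot.close_job()); s=robot.observe(); print(s['time'],s['eef_pos'],s['wrist_force'])"
```

```text
the job is handed in; nothing more can be done
None
the job is handed in; nothing more can be done
```

Both caps are where you asked, and I handed the job in at about 15 s of the 61 s allowed. I had no direct reading of the catch. That it did not click is inferred from the angle, which is well short of the 60 degrees where a lug starts to push it.

- **Small cap:** it stands upright in the empty place of the left row, centred within about 2 mm. Its bar top is at z = 0.045 m, as expected on the drawer floor. Its bar runs along the row, while the stored caps' bars run across it.
- **Large cap:** it went through the slots without catching and pressed the plunger, with force rising from about 2 to 4 N. It stopped hard at the predicted height with the disc even on the flange. I then twisted it clockwise 45 degrees; the tool reads 44.9 degrees from the slots. It is still gripped at 80 N and pressed down with about 13 N.
- **Left alone:** the coaster, orange cap, filter case and yellow look-alike look unmoved.

**Disagreements in the checks:**
- The two cameras differed by 3 to 4 mm in y, so I used their mean plus a relative check in one camera.
- The fingertips touched the discs with about 6 N when closing on each cap.
- A small sideways force of about 4 N remains on the large cap, from an off-centre of 1 to 2 mm.

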